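# Refit the dial knob of the bottle warmer and turn it off

## Robot

A 6-joint arm with a two-finger parallel gripper is mounted at the origin on the work surface. World frame = base frame: x ahead of the robot, y to its left, z up, the work surface at z = 0. Lengths are in mm, angles in rad, forces in N, time in s.
With the tool pointing down it reaches from about 325 to 775 mm from the base axis. Payload 9.3 kg.
Tool frame: the origin (TCP) lies midway between the tips of the shut fingers; the grasp point (between the pads) lies ctrl.hold_point_z behind it (ctrl.hold_point_z is the distance from the TCP to the grasp point, in mm); z points along the fingers, y is the line along which they close (so a half turn about z gives the same grasp; the last joint's range is limited). The gripper opens to 85 mm and grips with 20 to 120 N. Pads are 22 mm wide; open, the fingers measure 114 mm over their backs; the gripper's body (76 mm by 85 mm) begins 54 mm behind the grasp point. The pads swing forward as they close: fully open they stand 13 mm farther back than shut.
Start: joints at [1.158, 0.259, 0.021, 1.334, 0, 1.418], TCP at [141.289, 531.539, 231.279] pointing down, gripper open.
Joint ranges: [-3.04, 3.04], [-0.91, 1.82], [-1.04, 1.36], [-1.92, 1.95], [-1.52, 1.45], [-3.14, 3.14]. Speed limits (rad/s): [2.22, 2.22, 2.79, 3.14, 3.14, 3.14].

## Interface

Orientations are given as a rotation vector (axis times angle).
In Python, from rig import ctrl gives the robot as it stands.
- The arm moves only by the tool send_rows, never from a script. Its argument "increments" is a list of rows, each a list of 7 numbers: the opening, from -1 (shut) to 1 (fully open), so that 0 is half open, then the shift along the tool's x, y, z each as a share of 0.3 m, from -1 to 1, then the turn, a rotation vector about the tool's x, y, z each as a share of pi/2 rad, from -1 to 1. A call has 1 to 5 rows; each row is the pose to reach, as a shift and turn from the pose commanded when the call began, along the tool's axes at that moment; what a row does not reach only later rows make up. A row lasts 1/10 s, in which the tool goes at most 50 mm and 8.59 degrees, less where a joint would pass 70% of its speed; a pose out of reach is approached as far as the arm can. A call with a number of a shift or a turn outside -1 to 1 is refused whole. A call with a gripper value outside its range is refused whole. The fingers move at their own pace and stop on an object; the grip force is fixed at half the most. Time passes only in rows, so rows that repeat a pose let the fingers close. It gives the time, the measured TCP pose, the force, the opening and the grip force at its end, in the units of the state.
- ctrl.read_state(): the state, without advancing time (a new reading comes with each control period).
- ctrl.grab_frame(name): name is "side" or "top" or "wrist"; returns the picture (384x512x3 uint8, red, green, blue); there is no depth.
- ctrl.camera_params(name): a dict with "fx", "fy", "cx", "cy" (pixels), "camera_from_world" (4x4, takes a point from world to camera coordinates); the wrist camera has in their place "tool_from_camera" (4x4, takes a point from camera to tool coordinates, whose origin is the TCP and whose axes are the flange's). Camera axes: x right, y down, z forward; pixel columns grow to the right and rows downward; lengths in mm; the calibration is good to about 2 mm. The wrist camera is an equidistant fisheye: a pixel r from the principal point sees the ray r / f radians off the axis. A picture is of the moment at which its call begins: read the wrist's pose just before it. camera_params takes no time and is no camera call.
- ctrl.hand_in(): hands the job in; it is judged then, once.
Trained networks look in the newest picture that a camera, given by its name, has taken for a name from the list of things; names that differ only in an ending like _2 or _b are one class to them, and where a whole thing is asked for, a point or a joint stands for the part that bears it (a point fixed in the world has none). Each returns a list of dicts, best first, with "p" (0 to 1); they miss things now and then, are a little off and sometimes report something else, mostly with a low value. They report only what shows in the picture. A call takes as long as a camera call.
- ctrl.cut_out(name, camera): "region" (384x512 bool, what is visible of it) and "at" ([column, row] in pixels, amid what is visible of it).
- ctrl.landmark_of(name, camera): "at" ([column, row] in pixels: a listed point, or the origin of a listed thing).
The state is a dict: "t": time; "joint_pos": joint angles; "joint_vel": joint speeds; "effort": joint torques, N m; "tcp_pos": TCP position; "tcp_rot": TCP orientation; "contact_force": force on the tool from outside, world axes, zero at the start; "torque": the same for the moment, N m; "grip_width": opening from 0.0 (shut) to 1.0 (fully open); "gripper_force": force on a finger pad.
Only numpy, scipy, OpenCV 4.12 (cv2) and the standard library are available. Lean on these libraries where they do the work, as an engineer would, in place of code of your own. Each camera call takes 0.05 s, during which the arm holds its last target. There are 200 camera calls.

## Task

The control knob of the bottle warmer was pulled off for cleaning. Put it back on its keyed spigot so that it drops fully home on the dial, without forcing it, then turn the warmer off: the nose of the knob must point at the off mark at the front of the dial. Let go of the knob and leave the other things on the dresser where they are.

Things in the scene. Friction and masses are not known exactly. Their poses are not given: they have to be found in the camera images.
- knob: grey plastic dial knob, loose, standing skirt down on the dresser, about 0.07 kg. Round skirt 66 mm across, 24 mm high; a bar grip stands on it (see knob_grip). Origin: centre of the underside, on the axis; z up, x towards the pointed end of the bar, the nose
- knob_grip (a point): middle of the knob's bar grip, on its axis, 35 mm above the underside. The straight bar runs along the knob's x through the axis, 14 mm wide, from 24 mm (skirt's top) to 46 mm high, with flat sides; its nose reaches 35 mm out, its round end 31 mm
- knob_bore (a point): mouth of the bore in the knob's underside, on the axis, 2 mm above the skirt's edge. Round bore 18.4 mm across, 19 mm deep, with one keyway 8.4 mm wide through its whole depth on the nose side (the knob's +x)
- knob_nose (a point): tip of the knob's nose, 34 mm from the axis and 40 mm above the underside
- warmer: white plastic bottle warmer, fixed, 150 mm deep (x) by 260 mm wide (y), deck 70 mm high. Origin under its centre; its front faces its own -x, roughly to the robot. A round bottle tub, 114 mm across, rim 121 mm high, stands on the deck at y = +65 mm; the dial is at y = -80 mm
- dial (a point): centre of the dial, on top of its bezel disc (74 mm across, 73 mm above the dresser), axes as the warmer's. The knob is home when its underside lies on the bezel, its origin at this point; that needs the keyway over the spigot's rib within about 6 degrees, else it stays up on the rib, 10 mm too high, centred by the spigot
- spigot_top (a point): top of the keyed spigot, on the dial's axis, 19 mm above the bezel; axes are the warmer's and do not turn with the spigot. Pin 16 mm across, its top 3.5 mm tapered to 10 mm; on its side one key rib 6 mm wide, out to 14 mm from the axis, 12 mm high. 5 to 10 N of push is enough to feel for the keyway; over 80 N breaks it
- off_mark (a point): the off mark: the one long, wide mark on the deck, straight in front of the dial (warmer's -x), 50 mm from its axis. The warmer was left on: the rib, which is not measured, points somewhere 25 to 90 degrees clockwise (from above) from here. The spigot turns stiffly (0.3 N m), stays where left and has a stop 2 degrees beyond off
- duck: small green plastic duck, 90 mm long and 79 mm high, leave alone; origin at the centre of its underside
- teether: blue silicone teether ring 88 mm across and 14 mm thick, lying flat, leave alone; origin at the centre of its underside
- bottle: stainless steel bottle with a grey cap, 68 mm across and 186 mm high, standing, leave alone; origin at the centre of its underside
- hairbrush: bamboo hairbrush 200 mm long, lying bristles down along y, leave alone; origin at the centre of its underside
- cream_jar: white cream jar with a metal lid, 68 mm across and 50 mm high, leave alone; origin at the centre of its underside
- beaker: white plastic beaker, 68 mm across and 65 mm high, standing, leave alone; origin at the centre of its underside
- spoon: white plastic spoon 160 mm long, lying along x, leave alone; origin at the centre of its underside

How it is judged (in metres and radians):
At the end, for the whole second after the job is handed in: The knob is released and at rest fully home on the dial: underside within 3 mm of the bezel, axis within 4 mm, upright within 0.08 rad, its nose pointing at the off mark at the front within 0.2 rad (11 degrees). The other things are where they were (z of knob in the frame of dial between -0.003 and 0.003 m and horizontal distance between knob and dial below 0.004 m and angle between knob's own z axis and vertical below 0.08 rad and angle between the x axis of knob and the x axis of warmer, either way round below 0.2 rad and x of knob_nose in the frame of dial below 0 m and linear speed of knob below 0.02 m/s); the robot touches nothing.
It fails at once if another thing on the dresser was shoved or knocked over (moved more than 30 mm) (distance of any of duck, teether, bottle, hairbrush, cream_jar, beaker, spoon from where it was at the start of the episode above 0.03 m).
It fails at once if the knob was forced: contact force over 80 N on the warmer or its spigot (contact force between knob and warmer above 80 N).
It also fails if it takes over 51 s, if anything falls off the work surface, if the arm or the gripper's body presses on something with over 40 N, if the wrist force passes 120 N, or if a joint passes its speed limit or range.

## Working session

There is one attempt and no reset: what is moved stays moved. The work goes in short steps, Python scripts to look and compute and a tool call to move; the robot and the scene stay as the last step left them, time stands still between calls to the robot, and variables do not carry over. Pictures are saved under pics/ and viewed, at most 10 in all, crops included, and the job is handed in when it is done.

Besides the shell and the picture viewer there is one more tool, called after "Call:" by a JSON object that holds its "name" and its "arguments". send_rows: Moves the arm, as the interface text tells. Shift numbers are shares of 0.3 m and turn numbers shares of pi/2 rad, none past 1 either way. Its arguments: {"type":"object","properties":{"increments":{"type":"array","items":{"type":"array","items":{"type":"number","minimum":-1,"maximum":1}}}},"required":["increments"]}

```bash
ls; mkdir -p pics; cat > h.py <<'E'
import numpy as np, cv2
from scipy.spatial.transform import Rotation as R
from rig import ctrl
def pose():
    s=ctrl.read_state(); return np.array(s["tcp_pos"]),R.from_rotvec(s["tcp_rot"]).as_matrix(),s
def ray(cam,px,ps=None):
    """world origin, direction"""
    c=ctrl.camera_params(cam); u=np.array(px,float)-[c["cx"],c["cy"]]
    if cam=="wrist":
        a=u/[c["fx"],c["fy"]]; th=np.linalg.norm(a); d=np.r_[np.sin(th)*a/max(th,1e-9),np.cos(th)]
        T=np.array(c["tool_from_camera"]); p,M=ps
        return p+M@T[:3,3], M@T[:3,:3]@d
    T=np.linalg.inv(np.array(c["camera_from_world"])); d=np.r_[u/[c["fx"],c["fy"]],1]
    return T[:3,3],T[:3,:3]@(d/np.linalg.norm(d))
def atz(r,z): o,d=r; return o+d*(z-o[2])/d[2]
def tri(rays):
    A=0;b=0
    for o,d in rays:
        P=np.eye(3)-np.outer(d,d); A=A+P; b=b+P@o
    x=np.linalg.solve(A,b); return x,[round(float(np.linalg.norm((np.eye(3)-np.outer(d,d))@(x-o))),1) for o,d in rays]
def move(dp,rv=(0,0,0)):
    """world shift mm, world rotvec -> row shares"""
    p,M,_=pose(); return np.round(np.r_[M.T@np.array(dp)/300, M.T@np.array(rv)/(np.pi/2)],4)
E
python3 - <<'E'
from h import *
p,M,s=pose(); print(s, ctrl.hold_point_z); print(M.round(3))
ims={}
for c in ["side","top","wrist"]:
    ims[c]=ctrl.grab_frame(c); cv2.imwrite(f"pics/{c}0.png",ims[c][...,::-1])
cv2.imwrite("pics/all0.png",cv2.resize(np.vstack([np.hstack([ims["side"],ims["top"]]),np.hstack([ims["wrist"],ims["wrist"]*0])])[...,::-1],(800,600)))
for n in ["knob_grip","knob_nose","knob","dial","spigot_top","off_mark","warmer"]:
    rs=[]
    for c in ims:
        L=ctrl.landmark_of(n,c)
        for l in L[:2]: print(n,c,np.round(l["at"],1),round(l["p"],2))
        if L and L[0]["p"]>.4: rs.append(ray(c,L[0]["at"],(p,M)))
    if len(rs)>1: x,e=tri(rs); print("   ",x.round(1),e)
E
```

```text
pics
{'t': 0.0, 'joint_pos': array([1.15839882e+00, 2.59222310e-01, 2.07388531e-02, 1.33370848e+00,
       3.29667675e-06, 1.41820115e+00]), 'joint_vel': array([ 7.20288181e-04,  8.17551120e-04, -5.82649713e-04,  1.37569448e-05,
        2.45867572e-04,  7.59552850e-04]), 'effort': array([ 2.68771095e-03, -5.55641842e+01,  3.44529498e+01,  1.37637634e-02,
       -1.99033195e-05,  1.83085052e-05]), 'tcp_pos': array([141.1722527 , 531.27242711, 230.64079572]), 'tcp_rot': array([-4.06898891e-01, -3.11473420e+00,  2.10362468e-03]), 'contact_force': array([0.19807617, 0.40648041, 0.23639266]), 'torque': array([ 0.03418308,  0.00162484, -0.05888721]), 'gripper_force': 0.0, 'grip_width': 0.9956447370798412} 18.700000000000003
[[-0.966  0.257 -0.001]
 [ 0.257  0.966 -0.001]
 [ 0.    -0.001 -1.   ]]
knob_grip side [259.9 285.5] 0.83
knob_grip side [276.7 195.3] 0.52
knob_grip top [330.2 225.2] 0.89
    [ 468.2 -265.6   25.7] [1.0, 1.0]
knob_nose side [255.5 271. ] 0.66
knob_nose top [320.  222.3] 0.71
knob_nose wrist [  4.3 369.7] 0.45
    [ 470.  -233.2   37.9] [1.1, 5.8, 6.6]
knob side [260.7 294.4] 0.86
knob side [201.1 291. ] 0.68
knob top [329.1 224.8] 0.63
knob top [332.2 224.1] 0.44
knob wrist [  5.8 360.9] 0.59
    [ 469.4 -267.6    0. ] [1.3, 2.0, 2.7]
dial side [276.8 202.4] 0.71
dial side [259.7 292.3] 0.59
dial top [269.5 181.7] 0.68
    [595.  -61.   74.5] [3.7, 3.7]
spigot_top side [275.1 196.6] 0.87
spigot_top top [267.2 184.3] 0.87
spigot_top top [367.7 206.6] 0.27
    [587.9 -54.7  88.7] [0.5, 0.5]
off_mark side [260.9 209.3] 0.65
off_mark top [267.5 198.8] 0.79
off_mark wrist [  6.4 371.1] 0.61
    [496.5 -98.   92.7] [36.3, 60.2, 85.7]
warmer side [258. 208.] 0.66
warmer side [342.8 276.1] 0.62
warmer top [244.1 191.1] 0.74
    [575.5  22.1   2.9] [2.1, 2.1]
```

View pics/all0.png

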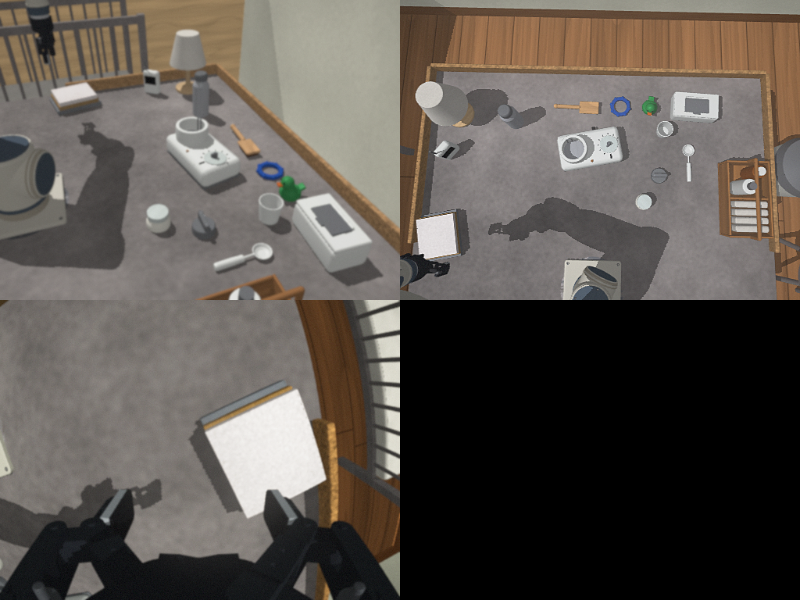

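The side view shows the knob at about (204,226) in the montage and the warmer dial at about (212,157). The top view has the knob at (660,175) and the dial at (607,146), and no other item stands close to either. I'll plan the transit next.

```bash
python3 - <<'E'
from h import *
print(np.array(ctrl.camera_params("wrist")["tool_from_camera"]).round(3), ctrl.camera_params("wrist"))
W=[(141.2,531.3,231,165),(290,335,290,135),(430,125,310,108),(480,-100,310,90),(500,-230,300,90)]
for a,b in zip(W,W[1:]):
    M=R.from_euler('z',a[3],degrees=True).as_matrix()@np.diag([1,-1,-1])
    d=np.array(b[:3])-a[:3]; print(np.linalg.norm(d).round(),np.round(M.T@d/300,3),round(-(b[3]-a[3])/90,3))
E
```

```text
[[-0.00000e+00 -9.59000e-01 -2.83000e-01  7.05900e+01]
 [ 1.00000e+00 -0.00000e+00 -1.00000e-03  7.10000e-02]
 [ 1.00000e-03 -2.83000e-01  9.59000e-01 -1.42585e+02]
 [ 0.00000e+00  0.00000e+00  0.00000e+00  1.00000e+00]] {'fx': 297.3186396354542, 'fy': 297.3186396354542, 'cx': 254.06663394716153, 'cy': 194.67551842762626, 'tool_from_camera': array([[-3.17901207e-04, -9.59167904e-01, -2.82837109e-01,
         7.05899044e+01],
       [ 9.99999599e-01, -6.82490198e-05, -8.92523655e-04,
         7.14593859e-02],
       [ 8.36776688e-04, -2.82837279e-01,  9.59167542e-01,
        -1.42584810e+02],
       [ 0.00000000e+00,  0.00000000e+00,  0.00000000e+00,
         1.00000000e+00]])}
253.0 [-0.648 -0.504 -0.197] 0.333
253.0 [-0.825 -0.165 -0.067] 0.3
230.0 [-0.765 -0.073  0.   ] 0.2
132.0 [-0.433  0.067  0.033] 0.0
```

Call:
{"name": "send_rows", "arguments": {"increments": [[1, -0.648, -0.504, -0.197, 0, 0, 0.333], [1, -0.648, -0.504, -0.197, 0, 0, 0.333], [1, -0.648, -0.504, -0.197, 0, 0, 0.333], [1, -0.648, -0.504, -0.197, 0, 0, 0.333], [1, -0.648, -0.504, -0.197, 0, 0, 0.333]]}}

```text
t: 1.7
tcp_pos: [289.0, 336.4, 290.3]
tcp_rot: [1.202, 2.902, 0.001]
contact_force: [0.4, 0.4, -0.3]
grip_width: 1.0
gripper_force: 0.0
```

Call:
{"name": "send_rows", "arguments": {"increments": [[1, -0.825, -0.165, -0.067, 0, 0, 0.3], [1, -0.825, -0.165, -0.067, 0, 0, 0.3], [1, -0.825, -0.165, -0.067, 0, 0, 0.3], [1, -0.825, -0.165, -0.067, 0, 0, 0.3], [1, -0.825, -0.165, -0.067, 0, 0, 0.3]]}}

```text
t: 2.2
tcp_pos: [427.8, 129.0, 309.9]
tcp_rot: [1.844, 2.542, 0.001]
contact_force: [0.2, 1.1, 0.3]
grip_width: 0.998
gripper_force: 0.0
```

Call:
{"name": "send_rows", "arguments": {"increments": [[1, -0.765, -0.073, 0, 0, 0, 0.2], [1, -0.765, -0.073, 0, 0, 0, 0.2], [1, -0.765, -0.073, 0, 0, 0, 0.2], [1, -0.765, -0.073, 0, 0, 0, 0.2], [1, -0.765, -0.073, 0, 0, 0, 0.2]]}}

```text
t: 2.7
tcp_pos: [478.1, -97.1, 309.2]
tcp_rot: [2.221, 2.222, -0.0]
contact_force: [0.6, 0.1, -0.0]
grip_width: 1.001
gripper_force: 0.0
```

```bash
python3 - <<'E'
from h import *
p,M,s=pose(); print(s["t"],p.round(1),np.degrees(np.arctan2(M[1,0],M[0,0])),s["joint_pos"].round(2))
im=ctrl.grab_frame("wrist"); cv2.imwrite("pics/w1.png",im[...,::-1]); p2,_,_=pose();print(p2.round(1))
for n,z in [("knob_grip",35),("knob_nose",40),("knob",0),("dial",73),("spigot_top",92),("off_mark",70),("warmer",0)]:
    for l in ctrl.landmark_of(n,"wrist")[:2]: print(n,np.round(l["at"],1),round(l["p"],2),atz(ray("wrist",l["at"],(p,M)),z).round(1))
E
```

```text
2.7 [478.1 -97.1 309.2] 90.02028171320897 [-0.37  0.14  0.06  1.5  -0.    1.2 ]
[479.  -99.8 308.6]
knob_grip [247.1 265.2] 0.56 [ 468.1 -267.    35. ]
knob_grip [280.3 314.2] 0.2 [ 525.8 -370.2   35. ]
knob_nose [247.4 247.4] 0.79 [ 469.  -232.2   40. ]
knob_nose [248.3 256.9] 0.42 [ 470.2 -249.    40. ]
knob [246.9 255.5] 0.72 [ 467. -268.    0.]
knob [319.2  77.1] 0.26 [577.7  26.1   0. ]
spigot_top [344.1 131.1] 0.84 [591.  -49.7  92. ]
off_mark [301.7 138.9] 0.96 [540.9 -63.3  70. ]
warmer [317.9  80.4] 0.86 [575.7  20.9   0. ]
```

View pics/w1.png

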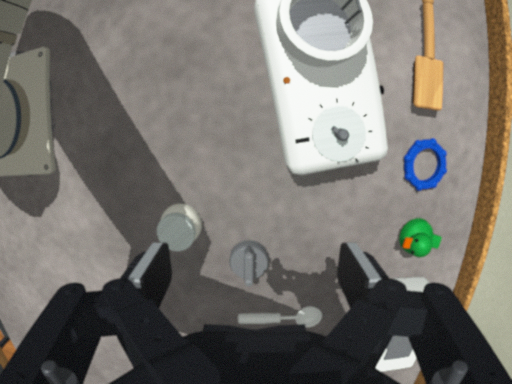

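The wrist view shows the knob at about (249,260) with its bar running along the image's vertical, the dial with spigot at about (340,135), and the off mark at (302,140). I'll zoom in, and move closer to the dial for a second view.

```bash
python3 - <<'E'
from h import *
im=cv2.imread("pics/w1.png")
f=lambda x,y,r:cv2.resize(im[y-r:y+r,x-r:x+r],(400,400),interpolation=cv2.INTER_CUBIC)
cv2.imwrite("pics/w1c.png",np.hstack([f(250,265,35),f(340,135,50)]))
print(move((75,-20,-60)))
E
```

```text
[-0.0676  0.2496  0.2001  0.      0.      0.    ]
```

View pics/w1c.png

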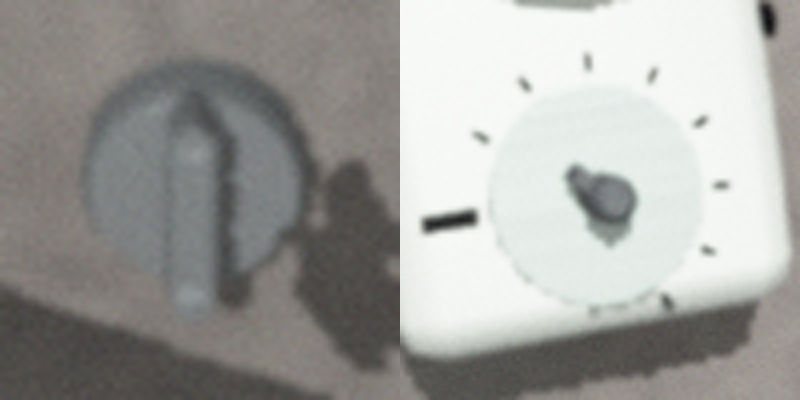

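The knob's nose points up in the image (+y world), and the rib points up and left of the spigot. I'll move over the dial for a closer look.

Call:
{"name": "send_rows", "arguments": {"increments": [[1, -0.067, 0.33, 0.2, 0, 0, 0], [1, -0.067, 0.33, 0.2, 0, 0, 0], [1, -0.067, 0.33, 0.2, 0, 0, 0], [1, -0.067, 0.33, 0.2, 0, 0, 0]]}}

```text
t: 3.5
tcp_pos: [577.6, -112.9, 247.2]
tcp_rot: [-2.214, -2.224, 0.002]
contact_force: [-1.1, 0.2, -0.1]
grip_width: 1.001
gripper_force: 0.0
```

```bash
cat > look.py <<'E'
from h import *
import sys
for k in range(2): ctrl.grab_frame("wrist")
p,M,s=pose(); im=ctrl.grab_frame("wrist"); cv2.imwrite("pics/"+sys.argv[1]+".png",im[...,::-1])
print(s["t"],p.round(1),np.degrees(np.arctan2(M[1,0],M[0,0])),s["joint_pos"].round(2)); np.savez("pics/"+sys.argv[1],p=p,M=M)
for n,z in [("knob_grip",35),("knob_nose",40),("knob",0),("dial",73),("spigot_top",92),("off_mark",70),("warmer",0)]:
    for l in ctrl.landmark_of(n,"wrist")[:1]: print(n,np.round(l["at"],1),round(l["p"],2),atz(ray("wrist",l["at"],(p,M)),z).round(1))
E
python3 look.py w2; python3 - <<'E'
from h import *
im=cv2.imread("pics/w2.png"); d=np.load("pics/w2.npz")
# rectify onto plane z=85 around dial, 4 px/mm
c=ctrl.camera_params("wrist"); T=np.array(c["tool_from_camera"])
cx,cy=590,-57
def rect(z):
    X,Y=np.meshgrid(cx+(np.arange(600)-300)/5., cy-(np.arange(400)*0+np.arange(400)-200)/5.)
    P=np.stack([X,Y,0*X+z],-1); q=((P-d["p"])@d["M"]-T[:3,3])@T[:3,:3]
    th=np.arctan2(np.hypot(q[...,0],q[...,1]),q[...,2]); h=np.hypot(q[...,0],q[...,1])
    return cv2.remap(im,(c["cx"]+c["fx"]*th*q[...,0]/h).astype(np.float32),(c["cy"]+c["fy"]*th*q[...,1]/h).astype(np.float32),cv2.INTER_CUBIC)
cv2.imwrite("pics/w2r.png",rect(85))
E
```

```text
3.6 [ 576.3 -112.9  250. ] 90.20990301377151 [-0.34  0.32  0.16  1.41 -0.    1.23]
knob_grip [179.8 273.9] 0.72 [ 471.6 -265.7   35. ]
knob_nose [177.3 256.4] 0.95 [ 472.5 -234.2   40. ]
knob [181.4 262. ] 0.65 [ 466.2 -265.7    0. ]
dial [265.5 122.3] 0.86 [589.4 -55.3  73. ]
spigot_top [267.1 118.4] 0.63 [590.3 -50.5  92. ]
off_mark [182.5 264.9] 0.68 [ 487.  -229.9   70. ]
warmer [251.6  60.8] 0.88 [573.7  23.2   0. ]
```

View pics/w2r.png

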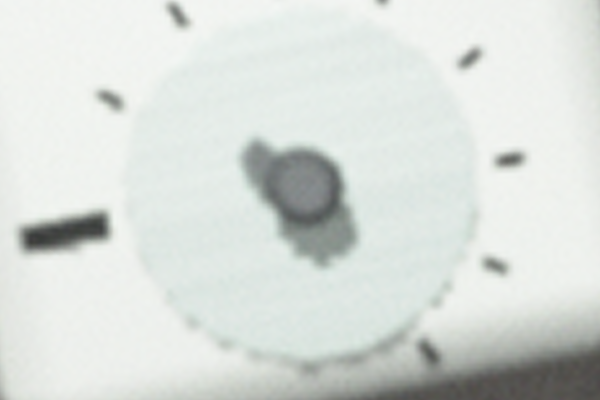

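The rectified dial view shows the spigot pin at (303,185), the rib pointing up and left at roughly 146° world heading, and the off mark at (65,232), a heading of about 191°. Next I'll look straight at the knob.

Call:
{"name": "send_rows", "arguments": {"increments": [[0, -0.507, -0.353, 0.267, 0, 0, 0], [0, -0.507, -0.353, 0.267, 0, 0, 0], [0, -0.507, -0.353, 0.267, 0, 0, 0], [0, -0.507, -0.353, 0.267, 0, 0, 0], [-0.3, -0.507, -0.353, 0.267, 0, 0, 0]]}}

```text
t: 4.5
tcp_pos: [467.8, -269.0, 167.2]
tcp_rot: [-2.222, -2.216, 0.002]
contact_force: [0.0, -0.0, -0.5]
grip_width: 0.355
gripper_force: 0.0
```

```bash
cat >> h.py <<'E'
def rect(name,cx,cy,z,s=5.,w=600,h=400):
    im=cv2.imread(f"pics/{name}.png"); d=np.load(f"pics/{name}.npz"); c=ctrl.camera_params("wrist"); T=np.array(c["tool_from_camera"])
    X,Y=np.meshgrid(cx+(np.arange(w)-w/2)/s, cy-(np.arange(h)-h/2)/s)
    q=((np.stack([X,Y,0*X+z],-1)-d["p"])@d["M"]-T[:3,3])@T[:3,:3]
    r=np.hypot(q[...,0],q[...,1]); th=np.arctan2(r,q[...,2])
    return cv2.remap(im,(c["cx"]+c["fx"]*th*q[...,0]/r).astype(np.float32),(c["cy"]+c["fy"]*th*q[...,1]/r).astype(np.float32),cv2.INTER_CUBIC)
E
python3 look.py w3; python3 - <<'E'
from h import *
a=rect("w3",470,-266,46,w=400); cv2.imwrite("pics/w3r.png",np.hstack([a,rect("w3",430,-240,30,2.,w=400)]))
# rib heading: darkness on rings around axis
g=cv2.cvtColor(rect("w2",590.3,-53.9,85),cv2.COLOR_BGR2GRAY).astype(float)
for r in (9.5,10.5,11.5,12.5):
    t=np.radians(np.arange(100,195)); v=g[(200-r*5*np.sin(t)).round().astype(int),(300+r*5*np.cos(t)).round().astype(int)]
    w=np.clip(v.max()-v-25,0,None); print(r,np.degrees((w*t).sum()/w.sum()).round(1),v.min())
L=ctrl.landmark_of
for n,z in (("cream_jar",0),("knob_bore",2)):
  for l in L(n,"top")[:1]: print(n,atz(ray("top",l["at"]),z).round(0),l["p"])
E
```

```text
4.6 [ 470.5 -267.   169.3] 89.98472157258519 [-0.67  0.27 -0.12  1.18  0.    0.9 ]
knob_grip [411.  196.9] 0.62 [ 640.4 -279.7   35. ]
knob_nose [253.  149.2] 0.86 [ 470.7 -232.1   40. ]
knob [252.3 180.2] 0.66 [ 469.8 -271.2    0. ]
9.5 156.0 135.0
10.5 153.3 135.0
11.5 149.7 138.0
12.5 147.7 154.0
cream_jar [ 356. -201.    0.] 0.89
knob_bore [ 471. -266.    2.] 0.8
```

View pics/w3r.png

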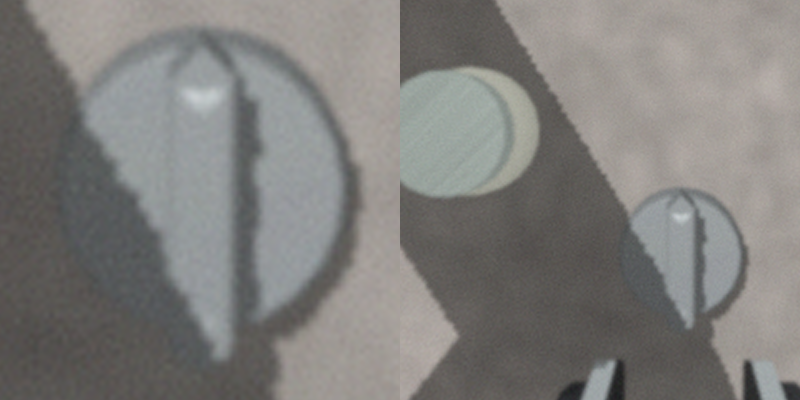

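The rectified knob view shows the bar between x≈168 and 235 px, so its centre is at X≈470.5. The nose tip is at (203,35) and the round end at (205,360), so the axis is near (470.5,-267) with the heading at 90°. I'll descend and grip it just above the skirt.

Call:
{"name": "send_rows", "arguments": {"increments": [[-0.3, 0, 0, 0.35, 0, 0, 0], [-0.3, 0, 0, 0.42, 0, 0, 0], [-0.3, 0, 0, 0.471, 0, 0, 0], [-0.3, 0, 0, 0.471, 0, 0, 0], [-0.3, 0, 0, 0.471, 0, 0, 0]]}}

```text
t: 5.6
tcp_pos: [471.3, -265.9, 27.5]
tcp_rot: [-2.218, -2.224, 0.0]
contact_force: [0.3, -0.2, -0.4]
grip_width: 0.345
gripper_force: 0.0
```

Call:
{"name": "send_rows", "arguments": {"increments": [[-1, 0, 0, 0, 0, 0, 0], [-1, 0, 0, 0, 0, 0, 0], [-1, 0, 0, 0, 0, 0, 0], [-1, 0, 0, 0, 0, 0, 0], [-1, 0, 0, 0, 0, 0, 0]]}}

```text
t: 6.1
tcp_pos: [471.6, -266.2, 28.4]
tcp_rot: [2.218, 2.224, 0.0]
contact_force: [0.9, 0.9, 4.5]
grip_width: 0.146
gripper_force: 60.0
```

Call:
{"name": "send_rows", "arguments": {"increments": [[-1, 0, 0, -0.15, 0, 0, 0], [-1, 0, 0, -0.3, 0, 0, 0], [-1, 0, 0, -0.45, 0, 0, 0], [-1, 0, 0, -0.45, 0, 0, 0]]}}

```text
t: 6.5
tcp_pos: [473.3, -267.6, 168.8]
tcp_rot: [2.212, 2.218, 0.002]
contact_force: [0.2, -0.4, -0.1]
grip_width: 0.147
gripper_force: 59.6
```

```bash
python3 look.py w4; python3 - <<'E'
from h import *
p,M,s=pose(); print(s["grip_width"],s["contact_force"].round(1))
print(move((590.4-p[0],-53.9-p[1],0)), "knob z ~",p[2]-28)
a=rect("w4",p[0],p[1],p[2]+18,w=400); cv2.imwrite("pics/w4r.png",np.hstack([a,cv2.resize(cv2.imread("pics/w4.png"),(533,400))[:,67:467]]))
E
```

```text
6.6 [ 471.6 -266.3  163.7] 90.14546735359885 [-0.67  0.27 -0.14  1.16 -0.    0.9 ]
knob_grip [253.  256.8] 0.64 [ 472.1 -341.9   35. ]
knob_nose [254.3 201.4] 0.7 [ 473.2 -280.2   40. ]
knob [252.6 231.2] 0.59 [ 471.5 -328.2    0. ]
spigot_top [251.8 257.4] 0.66 [ 471.2 -311.5   92. ]
off_mark [252.5 255.7] 0.28 [ 471.7 -321.7   70. ]
0.1440735462579377 [-0.2  0.2 -0.5]
[7.059e-01 3.993e-01 2.000e-04 0.000e+00 0.000e+00 0.000e+00] knob z ~ 134.28907867997154
```

View pics/w4r.png

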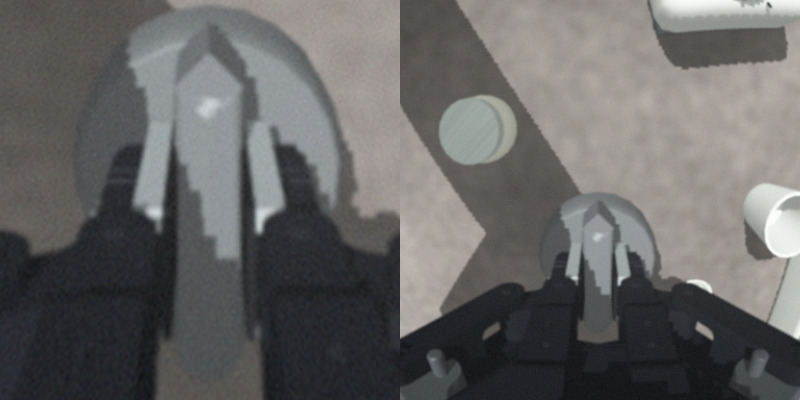

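The knob is held with its nose forward, the nose tip at (209,25) in the rectified crop. The bar reads +1.8 mm in tool y, which is probably camera bias. I'll turn to the rib heading, stop short of the spigot and compare the two in one view.

Call:
{"name": "send_rows", "arguments": {"increments": [[-1, 0.577, 0.583, 0, 0, 0, -0.622], [-1, 0.577, 0.583, 0, 0, 0, -0.622], [-1, 0.577, 0.583, 0, 0, 0, -0.622], [-1, 0.577, 0.583, 0, 0, 0, -0.622], [-1, 0.577, 0.583, 0, 0, 0, -0.622]]}}

```text
t: 7.5
tcp_pos: [647.1, -90.7, 162.6]
tcp_rot: [-1.24, -2.886, -0.0]
contact_force: [0.6, -1.6, -0.5]
grip_width: 0.149
gripper_force: 59.6
```

```bash
python3 - <<'E'
from h import *
p,M,s=pose(); yaw=np.degrees(np.arctan2(M[1,0],M[0,0])); print(s["t"],p.round(1),yaw, move((646.5-p[0],-93-p[1],133-p[2]),(0,0,np.radians(146-yaw))))
E
```

```text
7.5 [647.1 -90.7 162.6] 133.48959428907725 [-0.0042 -0.0069  0.0988  0.     -0.     -0.139 ]
```

Call:
{"name": "send_rows", "arguments": {"increments": [[-1, 0, 0, 0.1, 0, 0, -0.139], [-1, 0, 0, 0.1, 0, 0, -0.139], [-1, 0, 0, 0.1, 0, 0, -0.139]]}}

```text
t: 7.8
tcp_pos: [645.5, -91.9, 131.6]
tcp_rot: [-0.925, -3.0, 0.0]
contact_force: [0.6, 0.3, 0.5]
grip_width: 0.148
gripper_force: 59.6
```

```bash
python3 look.py w5; python3 - <<'E'
from h import *
p,M,s=pose(); print(s["contact_force"].round(1),s["grip_width"])
# tool-aligned rectification (right=tool y, up=tool x): planes at spigot top z=92 and knob top
im=cv2.imread("pics/w5.png"); c=ctrl.camera_params("wrist"); T=np.array(c["tool_from_camera"])
def rt(tz,x0,s=5.):
    Y,X=np.meshgrid((np.arange(400)-200)/s, x0-(np.arange(600)-300)/s)
    q=(np.stack([X,Y,0*X+tz],-1)-T[:3,3])@T[:3,:3]; r=np.hypot(q[...,0],q[...,1]); th=np.arctan2(r,q[...,2])
    return cv2.remap(im,(c["cx"]+c["fx"]*th*q[...,0]/r).astype(np.float32),(c["cy"]+c["fy"]*th*q[...,1]/r).astype(np.float32),cv2.INTER_CUBIC)
cv2.imwrite("pics/w5r.png",np.hstack([rt(p[2]-88,60),rt(-18,40)]))
print(p.round(2))
E
```

```text
7.9 [645.9 -92.7 133.1] 145.48682808064896 [-0.27  0.47  0.1   1.2  -0.    0.33]
knob [251.4 232.5] 0.85 [ 686.2 -123.4    0. ]
dial [254.2 116.7] 0.6 [592.1 -55.1  73. ]
spigot_top [256.5 114.2] 0.75 [591.2 -52.8  92. ]
off_mark [200.5  68. ] 0.61 [542.6 -65.7  70. ]
warmer [314.7  52.1] 0.61 [573.7  25.1   0. ]
[ 0.2  0.3 -0.5] 0.14755796563268642
[645.83 -92.79 133.37]
```

View pics/w5r.png

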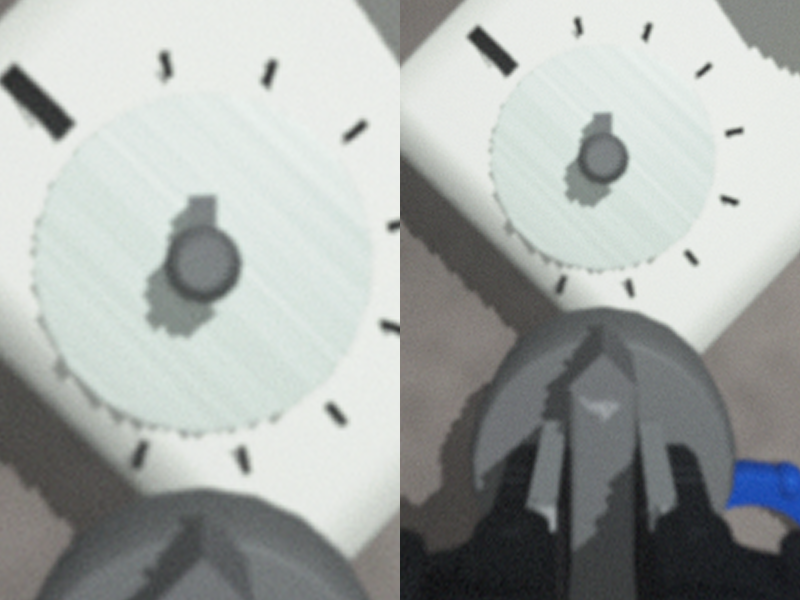

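This view puts the spigot 67.2 mm ahead of the held knob in tool x. The lateral offset is about 0, with the spigot at col 203 and the knob at col 204. The rib at (203,196) is in line with the tool x axis, so the heading of about 145.5° is right. I'll move over it.

Call:
{"name": "send_rows", "arguments": {"increments": [[-1, 0.11, 0, 0, 0, 0, 0], [-1, 0.223, 0, 0, 0, 0, 0], [-1, 0.223, 0, 0, 0, 0, 0], [-1, 0.223, 0, 0.03, 0, 0, 0], [-1, 0.223, 0, 0.03, 0, 0, 0]]}}

```text
t: 8.8
tcp_pos: [590.8, -55.1, 123.0]
tcp_rot: [-0.928, -3.001, 0.0]
contact_force: [0.2, 0.2, -0.7]
grip_width: 0.147
gripper_force: 59.6
```

Call:
{"name": "send_rows", "arguments": {"increments": [[-1, 0, 0, 0.01, 0, 0, 0], [-1, 0, 0, 0.02, 0, 0, 0], [-1, 0, 0, 0.02, 0, 0, 0]]}}

```text
t: 9.1
tcp_pos: [591.0, -55.2, 117.6]
tcp_rot: [-0.929, -3.001, 0.0]
contact_force: [0.5, 0.1, 1.4]
grip_width: 0.145
gripper_force: 59.9
```

Call:
{"name": "send_rows", "arguments": {"increments": [[-1, 0, 0, 0.01, 0, 0, 0], [-1, 0, 0, 0.01, 0, 0, 0]]}}

```text
t: 9.3
tcp_pos: [591.2, -54.8, 116.0]
tcp_rot: [0.928, 3.0, 0.001]
contact_force: [-0.6, 1.4, 8.3]
grip_width: 0.145
gripper_force: 60.9
```

Call:
{"name": "send_rows", "arguments": {"increments": [[-1, 0, 0, 0.01, 0, 0, 0], [-1, 0, 0, 0.01, 0, 0, 0]]}}

```text
t: 9.5
tcp_pos: [591.6, -54.8, 115.3]
tcp_rot: [0.927, 2.997, 0.001]
contact_force: [-5.9, 2.3, 25.7]
grip_width: 0.146
gripper_force: 63.2
```

Contact is on the taper. The side force points along tool +x (a heading of about 159°), so the knob axis lags by about 2 mm. I'll shift it and ease the push.

Call:
{"name": "send_rows", "arguments": {"increments": [[-1, 0.006, -0.0015, -0.007, 0, 0, 0], [-1, 0.006, -0.0015, -0.007, 0, 0, 0], [-1, 0.006, -0.0015, -0.004, 0, 0, 0]]}}

```text
t: 9.8
tcp_pos: [589.2, -54.0, 114.5]
tcp_rot: [0.928, 3.0, 0.001]
contact_force: [-3.8, 3.4, 18.8]
grip_width: 0.147
gripper_force: 62.1
```

Call:
{"name": "send_rows", "arguments": {"increments": [[-1, 0.004, 0.0, -0.003, 0, 0, 0], [-1, 0.006, 0.0, -0.003, 0, 0, 0], [-1, 0.006, 0.0, 0, 0, 0, 0]]}}

```text
t: 10.1
tcp_pos: [587.2, -52.9, 112.9]
tcp_rot: [-0.928, -3.001, -0.001]
contact_force: [-0.6, 1.9, 0.3]
grip_width: 0.146
gripper_force: 59.8
```

Call:
{"name": "send_rows", "arguments": {"increments": [[-1, 0, 0, 0.008, 0, 0, 0], [-1, 0, 0, 0.008, 0, 0, 0]]}}

```text
t: 10.3
tcp_pos: [587.1, -52.8, 110.0]
tcp_rot: [-0.928, -3.0, -0.001]
contact_force: [-0.1, 2.6, -2.1]
grip_width: 0.151
gripper_force: 59.5
```

Call:
{"name": "send_rows", "arguments": {"increments": [[-1, 0, 0, 0.008, 0, 0, 0], [-1, 0, 0, 0.008, 0, 0, 0]]}}

```text
t: 10.5
tcp_pos: [587.1, -52.8, 107.9]
tcp_rot: [-0.928, -3.0, -0.001]
contact_force: [0.4, 4.5, -2.1]
grip_width: 0.149
gripper_force: 59.5
```

It has gone past rib height with no resistance, so the keyway is engaged.

Call:
{"name": "send_rows", "arguments": {"increments": [[-1, 0, 0, 0.008, 0, 0, 0], [-1, 0, 0, 0.013, 0, 0, 0], [-1, 0, 0, 0.013, 0, 0, 0]]}}

```text
t: 10.8
tcp_pos: [587.2, -52.8, 104.3]
tcp_rot: [-0.928, -3.001, -0.001]
contact_force: [0.2, 4.8, 0.4]
grip_width: 0.151
gripper_force: 59.8
```

Call:
{"name": "send_rows", "arguments": {"increments": [[-1, 0, 0, 0.006, 0, 0, 0], [-1, 0, 0, 0.01, 0, 0, 0], [-1, 0, 0, 0.01, 0, 0, 0]]}}

```text
t: 11.1
tcp_pos: [587.2, -52.8, 101.5]
tcp_rot: [-0.928, -3.001, -0.001]
contact_force: [-0.8, 5.2, 1.4]
grip_width: 0.147
gripper_force: 59.9
```

Call:
{"name": "send_rows", "arguments": {"increments": [[-1, 0, 0, 0.005, 0, 0, 0], [-1, 0, 0, 0.007, 0, 0, 0], [-1, 0, 0, 0.007, 0, 0, 0]]}}

```text
t: 11.4
tcp_pos: [587.3, -52.7, 101.4]
tcp_rot: [0.927, 3.0, 0.001]
contact_force: [-7.9, 7.4, 19.1]
grip_width: 0.148
gripper_force: 62.3
```

It's home: the push rises at tcp z 101.4. Now I'll turn about 46° counter-clockwise to off.

Call:
{"name": "send_rows", "arguments": {"increments": [[-1, 0.002, 0, -0.005, 0, 0, -0.06], [-1, 0.002, 0, -0.005, 0, 0, -0.12], [-1, 0.002, 0, -0.005, 0, 0, -0.18], [-1, 0.002, 0, -0.005, 0, 0, -0.25], [-1, 0.002, 0, -0.005, 0, 0, -0.25]]}}

```text
t: 11.9
tcp_pos: [587.0, -52.6, 101.5]
tcp_rot: [0.319, 3.124, 0.001]
contact_force: [-1.7, 5.4, 6.4]
grip_width: 0.148
gripper_force: 60.6
```

Call:
{"name": "send_rows", "arguments": {"increments": [[-1, 0, 0, 0, 0, 0, -0.07], [-1, 0, 0, 0, 0, 0, -0.14], [-1, 0, 0, 0, 0, 0, -0.2], [-1, 0, 0, 0, 0, 0, -0.254], [-1, 0, 0, 0, 0, 0, -0.254]]}}

```text
t: 12.4
tcp_pos: [586.7, -53.5, 101.5]
tcp_rot: [-0.304, 3.127, -0.002]
contact_force: [-3.3, 0.6, 6.6]
grip_width: 0.151
gripper_force: 60.7
```

```bash
python3 - <<'E'
from h import *
p,M,s=pose(); print(s["t"],p.round(1),np.degrees(np.arctan2(M[1,0],M[0,0]))%360,s["contact_force"].round(1),s["torque"].round(2),s["grip_width"])
E
```

```text
12.4 [586.7 -53.5 101.5] 191.10712111874494 [-3.3  0.6  6.6] [ 0.26  0.67 -0.28] 0.1505561371379011
```

Call:
{"name": "send_rows", "arguments": {"increments": [[-0.3, 0, 0, 0, 0, 0, 0], [-0.3, 0, 0, 0, 0, 0, 0], [-0.3, 0, 0, 0, 0, 0, 0], [-0.3, 0, 0, -0.05, 0, 0, 0], [-0.3, 0, 0, -0.1, 0, 0, 0]]}}

```text
t: 12.9
tcp_pos: [586.7, -52.9, 130.8]
tcp_rot: [0.3, -3.126, -0.0]
contact_force: [-0.4, 0.0, 0.1]
grip_width: 0.349
gripper_force: 0.0
```

Call:
{"name": "send_rows", "arguments": {"increments": [[-0.3, -0.1, 0, -0.16, 0, 0, 0], [-0.3, -0.2, 0, -0.33, 0, 0, 0], [-0.3, -0.2, 0, -0.43, 0, 0, 0], [-0.3, -0.2, 0, -0.43, 0, 0, 0]]}}

```text
t: 13.3
tcp_pos: [648.6, -41.6, 265.8]
tcp_rot: [-0.301, 3.118, -0.005]
contact_force: [0.7, -0.2, 0.4]
grip_width: 0.347
gripper_force: 0.0
```

```bash
python3 look.py w6; python3 - <<'E'
from h import *
for c in ("top","side"): cv2.imwrite(f"pics/{c}6.png",ctrl.grab_frame(c)[...,::-1])
for n in ("knob","knob_nose","knob_grip"):
    rs=[ray(c,ctrl.landmark_of(n,c)[0]["at"]) for c in ("top","side")]; print(n,tri(rs))
s=cv2.imread("pics/side6.png")[150:250,215:315]
cv2.imwrite("pics/f6.png",np.hstack([rect("w6",590,-56,115,4.,400,400),cv2.resize(s,(400,400),interpolation=cv2.INTER_CUBIC)]))
E
```

```text
13.4 [646.4 -41.5 260.5] -169.00684982114632 [-0.19  0.43  0.35  1.49 -0.   -0.39]
knob_grip [251.9 123.5] 0.85 [595.  -55.2  35. ]
knob_nose [47.4 55.2] 0.73 [ 534.9 -364.8   40. ]
knob [252.6 120.4] 0.55 [592.4 -55.    0. ]
spigot_top [463.6 230.9] 0.21 [663.4 256.2  92. ]
off_mark [251.1  78.3] 0.75 [543.6 -65.7  70. ]
warmer [312.7 119.2] 0.95 [574.   24.5   0. ]Traceback (most recent call last):
  File "<stdin>", line 4, in <module>
IndexError: list index out of range
```

```bash
python3 - <<'E'
from h import *
s=cv2.imread("pics/side6.png")[150:250,215:315]
cv2.imwrite("pics/f6.png",np.hstack([rect("w6",590,-56,115,4.,400,400),cv2.resize(s,(400,400),interpolation=cv2.INTER_CUBIC)]))
E
```

```text
(no output)
```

View pics/f6.png

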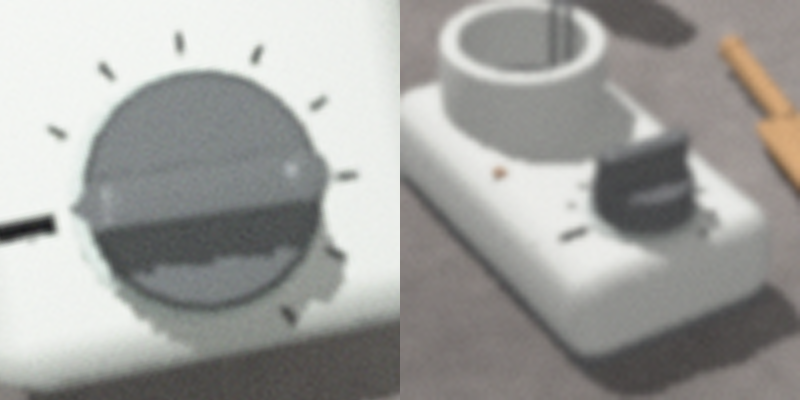

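The picture shows the knob seated flat on the dial, its nose at (75,210) pointing at the off mark at (25,230). The gripper is clear of it.

```bash
python3 -c "
from rig import ctrl; print(ctrl.hand_in())"
```

```text
the job is handed in; nothing more can be done
None
```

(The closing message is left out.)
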